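# Turn the dibber round in the tool cubby with the stake clip

### The arm

A 6-joint arm with a two-finger parallel gripper is mounted at the origin on the work surface. World frame = base frame: x ahead of the robot, y to its left, z up, the work surface at z = 0. Lengths are in m, angles in rad, forces in N, time in s.
With the tool pointing down it reaches from about 0.325 to 0.85 m from the base axis. Payload 15.5 kg.
Tool frame: the origin (TCP) lies between the finger pads; the fingertips stand 17 mm ahead of it and the grasp point (between the pads) lies 2 mm behind it; z points along the fingers, y is the line along which they close (so a half turn about z gives the same grasp; the last joint's range is limited). The gripper opens to 91 mm and grips with 3 to 60 N. Pads are 32 mm wide; open, the fingers measure 118 mm over their backs; the gripper's body (76 mm by 178 mm) begins 60 mm behind the grasp point.
Start: joints at [1.169, 0.494, 1.345, -0, 1.302, -0.096], TCP at [0.189, 0.596, 0.231] pointing down, gripper open.
Joint ranges: [-2.91, 2.91], [-0.82, 2.16], [0.22, 2.67], [-1.22, 4.37], [0.12, 2.79], [-3.08, 3.08]. Speed limits (rad/s): [1.89, 1.89, 2.57, 3.01, 3.01, 3.01].

### API

Orientations are given as a rotation vector (axis times angle).
In Python, from cell import bot, optics, order, models gives the robot as it stands. The module is installed in compiled form; this text tells all that it offers.
- The arm moves only by the shell command python3 -m pendant 'ROWS'. ROWS is JSON, a list of rows, each a list of 5 numbers: the opening, from 0 (shut) to 1 (fully open), then the shift along the tool's x, y, z in units of 40 mm (1.0 is 40 mm), then the turn about the tool's z in units of 10 degrees (1.0 is 10 degrees). In form: [[grip, tx, ty, tz, twist], ...]. A call has 1 to 12 rows; each row shifts and turns the commanded pose from where the row before left it, along the tool's axes as they then stand; what a row does not reach is not made up. A row lasts 1/8 s, in which the tool goes at most 62.5 mm and 10.7 degrees, less where a joint would pass 70% of its speed; a pose out of reach is approached as far as the arm can. A call is refused whole if a number of a shift passes 1 or a number of a turn 1, either way. A call with a gripper value outside its range is refused whole. The fingers move at their own pace and stop on an object; the grip force is fixed at half the most. Time passes only in rows, so rows that do not move let the fingers close. It gives the time, the measured TCP pose, the force, the opening and the grip force at its end, in the units of the state.
- bot.get_state(): the state, without advancing time (a new reading comes with each control period).
- optics.read_camera(name): name is "scene" or "top" or "wrist"; returns a dict with "color" (384x512x3 uint8, red, green, blue), "z_map" (384x512 float32, m along the optical axis (not along the pixel's ray), 0 where there is no reading), "K" (3x3 intrinsics, pixels), "extrinsics" (4x4, takes a point from camera to world coordinates). Camera axes: x right, y up, looking along -z (the intrinsics and any distortion apply to the point x, -y, -z); pixel columns grow to the right and rows downward; lengths in m; the calibration is good to about 2 mm. A picture is of the moment at which its call begins.
- order.job_done(): hands the job in; it is judged then, once.
Trained networks look in a picture, given as the dict that the camera call returned (one of the last four; its "shot" number tells which), for a name from the list of things; names that differ only in an ending like _2 or _b are one class to them, and where a whole thing is asked for, a point or a joint stands for the part that bears it (a point fixed in the world has none). Each returns a list of dicts, best first, with "conf" (0 to 1); they miss things now and then, are a little off and sometimes report something else, mostly with a low value. They report only what shows in the picture. A call takes as long as a camera call. They do not tell look-alikes from the thing itself.
- models.recognise(picture, target): "position" ([x, y, z] in m, in world coordinates, good to about 4 mm: the middle of the surface that is visible of it).
- models.regions_of(picture, target): "mask" (384x512 bool, what is visible of it).
- models.mark_of(picture, target): "position" ([x, y, z] in m, in world coordinates, good to about 4 mm: a listed point, or the origin of a listed thing).
The state is a dict: "t": time; "q": joint angles; "qd": joint speeds; "joint_efforts": joint torques, N m; "position": TCP position; "eef_rot": TCP orientation; "contact_force": force on the tool from outside, world axes, zero at the start; "torque": the same for the moment, N m; "finger_gap": opening from 0.0 (shut) to 1.0 (fully open); "gripper_force": force on a finger pad.
Only numpy, scipy, OpenCV 4.12 (cv2) and the standard library are available. Lean on these libraries where they do the work, as an engineer would, in place of code of your own. Each camera call takes 0.05 s, during which the arm holds its last target. There are 200 camera calls.

### The job

The dibber was put back into its cubby bay the wrong way round, with the point sticking out. Take it out, press it level and centred into the spring clip on the bamboo stake and let go, then take it again by its handle half, draw it out of the clip and lay it back in the free bay point first, resting on the bay floor and about half its length under the roof, so the handle faces out. Leave everything else where it stands.

Things in the scene. Friction and masses are not known exactly. Their poses are not given: they have to be found in the camera images.
- dibber: green plastic planting stick, 220 long, 16 x 16 square with flat sides, about 50 g. Origin mid-length on its underside; x to its tip, z up, centre line 8 above. Full section from x = -110 to +70, then a tapered steel point; x < -27 is the dark green handle half with an orange end. It starts in one of the cubby's three bays, handle under the roof, tip half out towards the robot.
- dibber_mid (a point): centre of the dibber, on its centre line, half way along; axes as dibber. The dibber's weight is centred about here
- dibber_handle (a point): centre of the dibber's handle end (orange), 110 from dibber_mid
- dibber_tip (a point): the dibber's point, 110 from dibber_mid
- cubby: fixed wooden tool cubby, 3 open-fronted bays. Origin on the table below the middle of the roof's front edge; x inwards, y left. Floor top at z = 30 from x = -22 (lip before the roof) to the back wall at x = 134. Roof x = 0 to 140, z = 66 to 76. Bays centred at y = -70, 0, 70, each 64 wide or more, 6 thick walls between them only under the roof. Beyond the lip tools overhang the table freely.
- pot: fixed terracotta pot, 132 diameter at the rim, 105 tall, left or right on the table. Origin under its centre. A 12 thick bamboo stake at its centre carries the spring clip. Behind it a thin bamboo trellis leans back, from x = 40, z = 70 to x = 85, z = 240, with a crosspiece 70 long along y at x = 81, z = 225.
- clip: fixed spring clip on the stake: steel seat, two sprung jaws with red flared lips. Origin on the seat, 190 above the table; z points out of the mouth, tilted 30 degrees from vertical towards the pot's -x (roughly to the robot). A held part lies level along y. Jaws, 16 long along y, stand 12 apart and spread along x as a part is pushed in; the lips end 28 above the seat, mouth 26 wide.
- clip_seat (a point): where the centre line of a fully seated dibber lies, between the jaws, 8 above the seat; axes as clip. A push of a few N against z slides the dibber in, flat sides on the jaws; the force rises past 6 N once it meets the seat. It then holds by friction (about 3 N from each jaw) and is drawn out along z with a few N
- tweezers: steel tweezers, 200 long, 12 wide, 10 high, lying in one of the other two bays, points out; origin near the middle of its underside. Bystander, loose.
- fork: small weeding fork, dark wooden handle with three steel tines, 205 long, up to 28 wide, 16 high, lying in the remaining bay, tines out; origin near the middle of its underside. Bystander, loose.
- jar: glass propagation jar closed with a cork-coloured lid, 84 diameter, 140 tall, standing left or right of the middle of the table; origin at the centre of its foot. Bystander, loose.
- trowel: steel trowel with a wooden handle, 280 long, up to 60 wide, 26 high, lying along x near the right side; origin on the table between handle and blade, about 15 on the blade side of the handle's end; x towards the blade. Bystander, loose.
- seedling_pot: small empty terracotta pot, 80 diameter, 75 tall, beside the cubby; origin under its centre. Bystander, loose.
- mister: amber glass bottle, 66 diameter, 180 tall, on the other side of the cubby; origin under its centre. Bystander, loose.
- tin: small round tin, 54 diameter, 60 tall, near the left side; origin under its centre. Bystander, loose.
Things that resemble listed ones, but are neither listed nor needed, are in the scene too. Several things have the shape of the dibber; the one meant has the colours described above.

How it is judged:
By the outcome, as a careful person would: the job done as asked, in the order asked, and still so for the second after the job is handed in, with the robot touching nothing.
It also fails if it takes over 67 s, if anything falls off the work surface, if the arm or the gripper's body presses on something with over 40 N, if the wrist force passes 120 N, or if a joint passes its speed limit or range.

## Working session

There is one attempt and no reset: what is moved stays moved. The work goes in short steps, Python scripts to look and compute and a shell command to move; the robot and the scene stay as the last step left them, time stands still between calls to the robot, and variables do not carry over. Pictures are saved under pics/ and viewed, at most 12 in all, crops included, and the job is handed in when it is done.

```bash
mkdir -p pics; cat > h.py <<'E'
import numpy as np, cv2
from scipy.spatial.transform import Rotation as R
from cell import bot, optics, order, models
def save(p,name,crop=None,s=1):
    im=p["color"][:,:,::-1]
    if crop: im=im[crop[1]:crop[3],crop[0]:crop[2]]
    cv2.imwrite("pics/"+name,cv2.resize(im,None,fx=s,fy=s,interpolation=cv2.INTER_CUBIC))
def cloud(p):
    z=p["z_map"];K=p["K"];v,u=np.mgrid[:z.shape[0],:z.shape[1]]
    c=np.stack([(u-K[0,2])/K[0,0]*z,-(v-K[1,2])/K[1,1]*z,-z],-1)
    return c@p["extrinsics"][:3,:3].T+p["extrinsics"][:3,3]
E
python3 - <<'E'
from h import *
a=optics.read_camera("scene");b=optics.read_camera("top")
cv2.imwrite("pics/a.png",np.vstack([np.hstack([a["color"],b["color"]])])[:,:,::-1][:, :1024])
im=cv2.imread("pics/a.png");cv2.imwrite("pics/a1.png",cv2.resize(a["color"][:,:,::-1],(768,576)));cv2.imwrite("pics/a2.png",cv2.resize(b["color"][:,:,::-1],(768,576)))
for n in ["dibber","dibber_mid","dibber_handle","dibber_tip","cubby","pot","clip","clip_seat","tweezers","fork","jar","trowel","seedling_pot","mister","tin"]:
  for k,p in (("s",a),("t",b)):
    print(n,k,[(np.round(d["position"],3).tolist(),round(d["conf"],2)) for d in models.mark_of(p,n)[:4]])
s=bot.get_state();print(s)
E
```

```text
dibber s [([0.283, 0.217, 0.002], 0.72), ([0.608, -0.021, 0.031], 0.57), ([0.232, -0.307, 0.001], 0.48)]
dibber t [([0.23, -0.303, 0.001], 0.93), ([0.285, 0.215, -0.001], 0.57), ([0.608, -0.019, 0.035], 0.48)]
dibber_mid s [([0.226, -0.301, 0.01], 0.69), ([0.287, 0.217, 0.004], 0.67), ([0.609, -0.017, 0.042], 0.57)]
dibber_mid t [([0.23, -0.298, 0.009], 0.95), ([0.286, 0.218, 0.01], 0.66), ([0.613, -0.023, 0.037], 0.56), ([0.628, 0.047, 0.032], 0.39)]
dibber_handle s [([0.452, -0.28, 0.002], 0.55), ([0.186, -0.201, 0.006], 0.51), ([0.609, -0.018, 0.034], 0.49)]
dibber_handle t [([0.187, -0.205, 0.007], 0.95), ([0.185, 0.18, 0.006], 0.63)]
dibber_tip s [([0.387, 0.258, 0.008], 0.72), ([0.274, -0.404, 0.009], 0.64), ([0.498, -0.009, 0.035], 0.53)]
dibber_tip t [([0.271, -0.402, 0.014], 0.77), ([0.503, -0.011, 0.039], 0.76), ([0.388, 0.263, 0.01], 0.61), ([0.61, -0.021, 0.042], 0.58)]
cubby s [([0.621, 0.048, -0.003], 0.63)]
cubby t [([0.63, 0.048, 0.005], 0.79), ([0.625, 0.284, 0.003], 0.51)]
pot s [([0.451, -0.282, 0.001], 0.74)]
pot t [([0.453, -0.284, -0.004], 0.84), ([0.498, 0.436,
[... 911 characters left out ...]
3)]
{'t': 1.6, 'q': array([ 1.16849419e+00,  4.93607228e-01,  1.34549157e+00, -2.09375636e-05,
        1.30251886e+00, -9.55159677e-02]), 'qd': array([-7.44578538e-04,  3.27572293e-04, -1.93891037e-04, -4.11773793e-04,
        1.70011922e-05,  1.03479937e-03]), 'joint_efforts': array([ 5.73425597e-03, -8.78679800e+01, -3.82243538e+01,  7.12092198e-02,
        4.41580627e-02,  9.18190324e-08]), 'position': array([0.18876021, 0.59581286, 0.23091333]), 'eef_rot': array([ 4.80000341e-01,  3.10469320e+00, -4.58860845e-05]), 'contact_force': array([0.63453974, 0.33891693, 0.16383432]), 'torque': array([ 0.0489855 , -0.01299772,  0.00529381]), 'gripper_force': 0.0, 'finger_gap': 1.0005730475054215}
```

View images.

View pics/a1.png

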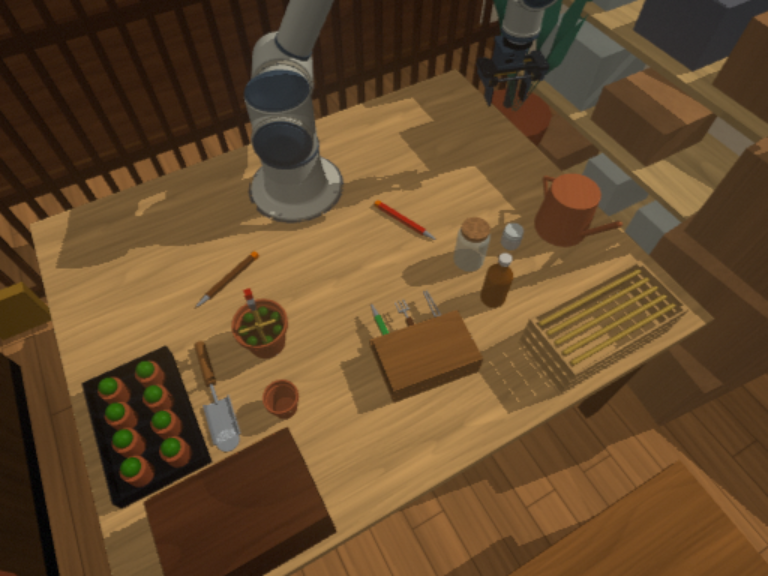

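View pics/a2.png

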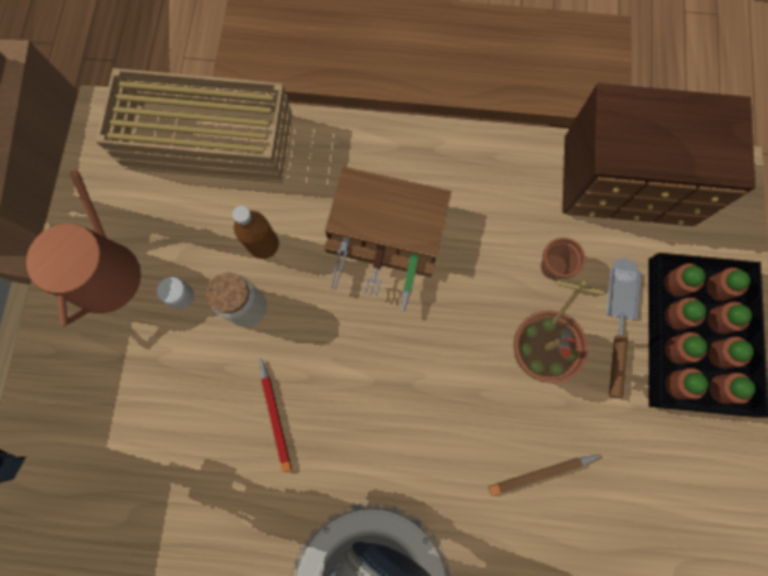

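The candidates for the dibber in the top view are a green stick in the right bay (410,280), a red one at (275,420) and a brown one at (545,475). Green matches the description. The tweezers (340,260) and fork (377,270) are in the left and middle bays, the pot is at (550,345), and its trellis leans up and to the right.

```bash
python3 - <<'E'
from h import *
a=optics.read_camera("scene");b=optics.read_camera("top")
save(b,"c.png",(200,140,320,220),5)
for k,p in (("s",a),("t",b)):
    X=cloud(p);C=p["color"].astype(int)
    m=(abs(X[...,2]-.076)<.006)&(abs(X[...,0]-.69)<.12)&(abs(X[...,1]-.05)<.16)
    r=cv2.minAreaRect(X[m][:,:2].astype(np.float32)*1000);print(k,"roof",r,m.sum(), cv2.boxPoints(r).round(0).tolist())
    g=(C[...,1]>1.3*C[...,0])&(C[...,1]>1.2*C[...,2])&(X[...,0]<.66)&(abs(X[...,1])<.08)&(X[...,0]>.45)&(X[...,2]>.02)
    P=X[g];mu=P.mean(0);d=np.linalg.svd(P-mu)[2][0];print("green",g.sum(),mu,d,np.degrees(np.arctan2(-d[1],-d[0])),np.percentile(P[:,2],[5,50,95]))
    h=(X[...,2]>.13)&(np.hypot(X[...,0]-.46,X[...,1]+.29)<.16)
    P=X[h];c=C[h];red=(c[:,0]>1.8*c[:,1])&(c[:,0]>100)
    print("red",red.sum(),P[red].round(3)[:30].tolist())
    o=P[~red];o=o[o[:,2]>.15];print("high",len(o),o[np.argsort(-o[:,2])][::max(1,len(o)//45)].round(3).tolist())
E
```

```text
s roof ((693.63037109375, 36.06763458251953), (223.45326232910156, 143.08590698242188), 81.58380126953125) 2343 [[607.0, -64.0], [748.0, -85.0], [781.0, 136.0], [639.0, 157.0]]
green 51 [ 0.57123594 -0.01783257  0.0464825 ] [ 0.99227131 -0.1229792   0.01654608] 172.93495603398534 [0.04271462 0.04687724 0.04947685]
red 25 [[0.428, -0.274, 0.21], [0.428, -0.271, 0.208], [0.425, -0.284, 0.207], [0.427, -0.281, 0.208], [0.425, -0.278, 0.203], [0.432, -0.275, 0.211], [0.429, -0.272, 0.205], [0.429, -0.285, 0.208], [0.429, -0.282, 0.206], [0.43, -0.279, 0.205], [0.432, -0.276, 0.205], [0.433, -0.273, 0.204], [0.429, -0.283, 0.201], [0.434, -0.28, 0.205], [0.436, -0.278, 0.206], [0.436, -0.275, 0.203], [0.436, -0.272, 0.202], [0.431, -0.285, 0.198], [0.449, -0.282, 0.222], [0.451, -0.28, 0.222], [0.451, -0.277, 0.22], [0.452, -0.274, 0.219], [0.452, -0.287, 0.223], [0.452, -0.284, 0.221], [0.452, -0.286, 0.211]]
high 141 [[0.546, -0.291, 0.249], [0.54, -0.293, 0.241], [0.537, -0.296, 0.239], [0.536, -0.281, 0.231], [0.542, -0.263, 0.231], [0.538, -0.305, 0.231], [0.532, -0.322, 0.23], [0.53
[... 2377 characters left out ...]
0.32, 0.226], [0.539, -0.255, 0.226], [0.528, -0.316, 0.225], [0.534, -0.275, 0.224], [0.53, -0.291, 0.219], [0.453, -0.274, 0.211], [0.449, -0.282, 0.208], [0.528, -0.289, 0.204], [0.526, -0.29, 0.201], [0.461, -0.289, 0.2], [0.467, -0.28, 0.199], [0.463, -0.285, 0.198], [0.524, -0.291, 0.198], [0.458, -0.278, 0.197], [0.461, -0.288, 0.196], [0.458, -0.276, 0.195], [0.525, -0.289, 0.194], [0.444, -0.28, 0.192], [0.525, -0.288, 0.19], [0.444, -0.284, 0.188], [0.446, -0.274, 0.188], [0.524, -0.289, 0.187], [0.521, -0.29, 0.186], [0.459, -0.277, 0.183], [0.521, -0.294, 0.18], [0.521, -0.288, 0.175], [0.516, -0.289, 0.172], [0.454, -0.276, 0.163], [0.514, -0.288, 0.159], [0.515, -0.287, 0.153]]
```

View pics/c.png

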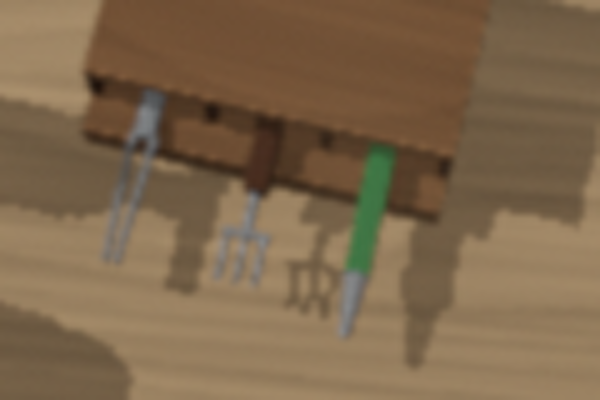

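The crop shows the green stick with its steel point towards the robot and the dark half under the roof, so it is the right one. Now I move above its tip half.

```bash
cat >> h.py <<'E'
def go(x,y,z,ty_deg):
    s=bot.get_state();M=R.from_rotvec(s["eef_rot"]);A=M.as_matrix()
    d=np.array([x,y,z])-s["position"];yaw=np.degrees(np.arctan2(A[1,1],A[0,1]))
    dt=-(ty_deg-yaw+180)%360
    dt=-((ty_deg-yaw+180)%360-180)
    B=(M*R.from_euler("z",dt,degrees=True)).as_matrix()
    print("t",round(s["t"],2),"pos",s["position"].round(4),"yaw",yaw.round(2),"tilt",A[:,2].round(3),"F",s["contact_force"].round(1),"gap",round(s["finger_gap"],3),"gf",round(s["gripper_force"],1))
    print("units now",(A.T@d/.04).round(2),"twist",round(dt/10,2),"units after twist",(B.T@d/.04).round(2))
E
python3 -m pendant '[[0.5,-0.97,-0.84,0,0],[0.5,-0.97,-0.84,0,0],[0.5,-0.97,-0.84,0,0],[0.5,-0.97,-0.84,0,0],[0.5,-0.97,-0.84,0,0],[0.5,-0.97,-0.84,0,0],[0.5,-0.97,-0.84,0,0],[0.5,-0.97,-0.84,0,0],[0.5,-0.97,-0.84,0,0],[0.5,-0.97,-0.84,0,0],[0.5,-0.97,-0.84,0,-0.5],[0.5,0,0,0,-0.6]]'
python3 -c "
from h import *
go(.5645,-.0165,.15,83.3)"
```

```text
t: 3.2
position: [0.4858, 0.1119, 0.231]
eef_rot: [0.181, 3.135, -0.001]
contact_force: [-0.1, 0.6, -0.7]
finger_gap: 0.497
gripper_force: 0.0
t 3.2 pos [0.4858 0.1119 0.231 ] yaw 83.39 tilt [ 0.001 -0.    -1.   ] F [-0.1  0.6 -0.7] gap 0.497 gf 0.0
units now [-2.32 -2.96  2.03] twist 0.01 units after twist [-2.33 -2.96  2.03]
```

```bash
python3 -m pendant '[[0.5,-0.77,-0.98,0.5,0],[0.5,-0.77,-0.98,0.5,0],[0.5,-0.77,-0.98,0.5,0],[0.5,0,0,0.5,0],[0.5,0,0,0,0]]'
python3 - <<'E'
from h import *
p=optics.read_camera("wrist");save(p,"w1.png")
X=cloud(p);C=p["color"].astype(int)
g=(C[...,1]>1.3*C[...,0])&(C[...,1]>1.2*C[...,2])&(X[...,2]>.02)&(X[...,2]<.06)&(np.hypot(X[...,0]-.57,X[...,1]+.02)<.08)
P=X[g];mu=P.mean(0);print(g.sum(),mu,np.percentile(P[:,2],[5,50,95]))
r=cv2.minAreaRect(P[:,:2].astype(np.float32)*1000);print(r,cv2.boxPoints(r).round(1).tolist())
for n in ["dibber_mid","dibber_tip","dibber_handle"]:print(n,[(np.round(d["position"],3).tolist(),round(d["conf"],2)) for d in models.mark_of(p,n)[:3]])
go(.5645,-.0165,.036,83.3)
E
```

```text
t: 3.82
position: [0.5615, -0.0131, 0.1498]
eef_rot: [-0.181, -3.134, -0.0]
contact_force: [0.2, 0.5, 1.1]
finger_gap: 0.5
gripper_force: 0.0
1609 [ 0.57709482 -0.01721571  0.04653652] [0.04538958 0.04662119 0.04771875]
((580.3207397460938, -17.29190444946289), (16.40389060974121, 76.5321044921875), 82.84768676757812) [[541.2999877929688, -20.700000762939453], [617.2999877929688, -30.200000762939453], [619.2999877929688, -13.899999618530273], [543.4000244140625, -4.400000095367432]]
dibber_mid []
dibber_tip [([0.5, -0.007, 0.038], 0.98)]
dibber_handle []
t 4.03 pos [ 0.5626 -0.0123  0.1519] yaw 83.47 tilt [ 0.001 -0.    -1.   ] F [-0.1  0.4  0.1] gap 0.5 gf 0.0
units now [-0.05 -0.1   2.9 ] twist 0.02 units after twist [-0.05 -0.1   2.9 ]
```

View pics/w1.png

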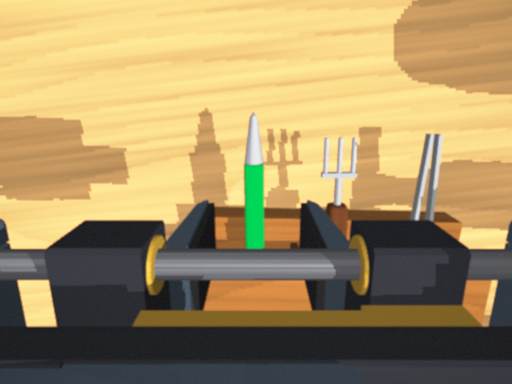

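The wrist view shows the dibber centred between the fingers, tip at (253,115) and green from (253,165) to (253,245). The fork (340,170) is clear of the right finger. Descend and grip.

```bash
python3 -m pendant '[[0.5,-0.18,-0.07,0,0.06],[0.5,0,0,0.9,0],[0.5,0,0,0.9,0],[0.5,0,0,0.8,0],[0.5,0,0,0.3,0],[0.5,0,0,0,0],[0,0,0,0,0],[0,0,0,0,0],[0,0,0,0,0],[0,0,0,0,0],[0,0,0,0,0]]'
python3 -c "
from h import *
go(.5695,-.016,.036,82.85)"
```

```text
t: 5.4
position: [0.5694, -0.0165, 0.0354]
eef_rot: [0.197, 3.135, -0.0]
contact_force: [-1.1, -0.2, 7.4]
finger_gap: 0.177
gripper_force: 30.0
t 5.4 pos [ 0.5694 -0.0165  0.0354] yaw 82.83 tilt [ 0.001 -0.    -1.   ] F [-1.1 -0.2  7.4] gap 0.177 gf 30.0
units now [-0.    0.01 -0.02] twist -0.0 units after twist [-0.    0.01 -0.02]
```

```bash
python3 -m pendant '[[0,0,0,-0.12,0],[0,0.4,0,0,0],[0,0.8,0,0,0],[0,0.8,0,0,0],[0,0.8,0,0,0],[0,0.8,0,0,0],[0,0,0,-0.8,0],[0,0,0,-1,0],[0,0,0,-1,0],[0,0,0,-1,0],[0,0,0,-1,0],[0,0,0,-1,0]]'
python3 - <<'E'
from h import *
p=optics.read_camera("wrist");X=cloud(p);C=p["color"].astype(int)
go(.454,-.235,.30,-7.5)
q=bot.get_state();print(q["q"])
g=(C[...,1]>1.3*C[...,0])&(C[...,1]>1.2*C[...,2])&(abs(X[...,2]-q["position"][2])<.03)
P=X[g];
r=cv2.minAreaRect(P[:,:2].astype(np.float32)*1000);print(g.sum(),np.percentile(P[:,2],[5,50,95]),cv2.boxPoints(r).round(1).tolist())
print([(np.round(d["position"],3).tolist(),round(d["conf"],2)) for d in models.mark_of(p,"dibber_tip")[:3]])
t=optics.read_camera("top");
for n in ["dibber_mid","dibber_tip","dibber_handle","fork","tweezers"]:print(n,[(np.round(d["position"],3).tolist(),round(d["conf"],2)) for d in models.mark_of(t,n)[:4]])
E
```

```text
t: 6.9
position: [0.4259, 0.0016, 0.2734]
eef_rot: [0.197, 3.135, -0.0]
contact_force: [0.6, -0.3, -0.6]
finger_gap: 0.174
gripper_force: 30.0
t 6.95 pos [0.4278 0.0014 0.2778] yaw 82.83 tilt [ 0.006 -0.001 -1.   ] F [2.8 0.2 6.4] gap 0.176 gf 30.0
units now [-1.39 -5.78 -0.55] twist 9.03 units after twist [-5.77  1.42 -0.55]
[-1.36474214e-01  1.57348777e-01  1.73262673e+00  3.04703200e-05
  1.24526993e+00 -1.58211195e+00]
2862 [0.28320784 0.28455613 0.28568862] [[397.29998779296875, -4.800000190734863], [456.0, -11.899999618530273], [458.3999938964844, 7.400000095367432], [399.70001220703125, 14.5]]
[([0.361, 0.011, 0.276], 0.89), ([0.392, 0.258, 0.008], 0.6), ([0.636, -0.31, -0.001], 0.25)]
dibber_mid [([0.229, -0.301, 0.007], 0.66)]
dibber_tip [([0.273, -0.404, 0.014], 0.97), ([0.359, 0.01, 0.28], 0.58), ([0.389, 0.255, 0.012], 0.5)]
dibber_handle []
fork []
tweezers []
```

```bash
python3 -m pendant '[[0,-0.03,-0.93,-0.06,0],[0,-0.03,-0.93,-0.06,0],[0,-0.03,-0.93,-0.06,0],[0,-0.03,-0.93,-0.06,0],[0,-0.03,-0.93,-0.06,0],[0,-0.03,-0.93,-0.06,0],[0,-0.03,-0.93,-0.06,0],[0,-0.03,-0.93,-0.06,0],[0,-0.03,-0.93,-0.06,0],[0,-0.03,-0.93,-0.06,0],[0,0,0,0,1],[0,0,0,0,1]]'
python3 -m pendant '[[0,0,0,0,1],[0,0,0,0,1],[0,0,0,0,1],[0,0,0,0,1],[0,0,0,0,1],[0,0,0,0,1],[0,0,0,0,1],[0,0,0,0,0],[0,0,0,0,0]]'
python3 - <<'E'
from h import *
p=optics.read_camera("wrist");save(p,"w2.png");X=cloud(p);C=p["color"].astype(int)
go(.414,-.234,.264,-7.5)
red=(C[...,0]>2*C[...,1])&(C[...,0]>90)&(X[...,2]>.19)&(X[...,2]<.24)&(np.hypot(X[...,0]-.44,X[...,1]+.28)<.05)
P=X[red];psi=np.radians(-7.5);ux=np.array([np.cos(psi),np.sin(psi)]);uy=np.array([-ux[1],ux[0]])
O=np.array([.452,-.281]);print(len(P))
U=(P[:,:2]-O)@ux;V=(P[:,:2]-O)@uy;Z=P[:,2]-.19
cx=U*np.cos(np.pi/6)+Z*.5;cz=-U*.5+Z*np.cos(np.pi/6)
for n,m in(("front",cx<0),("rear",cx>=0)):
    if m.sum():print(n,m.sum(),"cx",np.percentile(cx[m],[2,50,98]).round(4),"cz",np.percentile(cz[m],[2,50,98]).round(4),"y",np.percentile(V[m],[2,50,98]).round(4), "slope cx/y",np.polyfit(V[m],cx[m],1)[0].round(3))
for n in["clip","clip_seat","dibber_tip"]:print(n,[(np.round(d["position"],3).tolist(),round(d["conf"],2)) for d in models.mark_of(p,n)[:2]])
E
```

```text
t: 8.8
position: [0.3913, -0.3692, 0.2945]
eef_rot: [-0.748, -3.05, -0.002]
contact_force: [-0.0, 0.3, -0.4]
finger_gap: 0.173
gripper_force: 30.0
t: 9.93
position: [0.3916, -0.3689, 0.2952]
eef_rot: [-2.351, -2.082, 0.0]
contact_force: [-0.2, 0.9, -0.6]
finger_gap: 0.17
gripper_force: 30.0
t 9.97 pos [ 0.3916 -0.369   0.2953] yaw -6.97 tilt [-0.  0. -1.] F [-0.1  0.3 -1.2] gap 0.175 gf 30.0
units now [3.42 0.15 0.78] twist 0.05 units after twist [3.42 0.11 0.78]
716
front 519 cx [-0.0158 -0.0108 -0.0066] cz [0.0147 0.0233 0.03  ] y [-0.0073  0.0005  0.0083] slope cx/y 0.022
rear 197 cx [0.0067 0.0137 0.0157] cz [0.0156 0.0283 0.0304] y [-0.0074  0.0004  0.008 ] slope cx/y 0.019
clip [([0.456, -0.279, 0.192], 0.88)]
clip_seat []
dibber_tip [([0.273, -0.406, 0.01], 0.82), ([0.401, -0.298, 0.297], 0.74)]
```

View pics/w2.png

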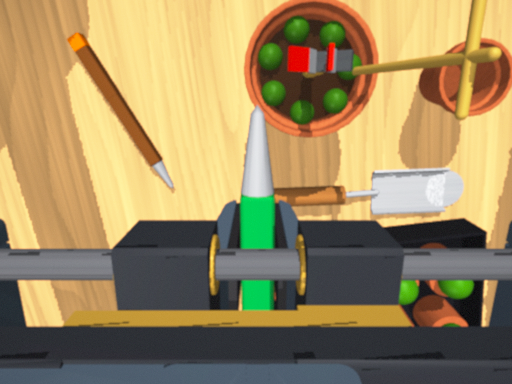

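The wrist view shows the clip's red lips at (299,59) and (331,56). Its pose fits the estimate, with a yaw of about -8.3°. The dibber is held straight, tip at (258,110). Moving to 50 mm out along the clip axis.

```bash
python3 -m pendant '[[0,0,0,0,0.13],[0,0.86,0.11,0,0],[0,0.86,0.11,0,0],[0,0.86,0.11,0,0],[0,0.86,0.12,0,0],[0,0,0,0.7,0],[0,0,0,0.6,0],[0,0,0,0.13,0],[0,0,0,0,0],[0,0,0,0,0]]'
python3 - <<'E'
from h import *
go(.4293,-.2353,.2381,-8.3)
p=optics.read_camera("scene")
save(p,"s2.png",(110,150,230,250),6)
for n in["dibber_mid","dibber_tip","dibber_handle"]:print(n,[(np.round(d["position"],3).tolist(),round(d["conf"],2)) for d in models.mark_of(p,n)[:4]])
E
```

```text
t: 11.38
position: [0.4302, -0.236, 0.2394]
eef_rot: [2.379, 2.05, 0.0]
contact_force: [-0.1, -0.0, -0.3]
finger_gap: 0.174
gripper_force: 30.0
t 11.38 pos [ 0.4302 -0.236   0.2394] yaw -8.49 tilt [ 0.001 -0.001 -1.   ] F [-0.1 -0.  -0.3] gap 0.174 gf 30.0
units now [ 0.01 -0.02  0.03] twist -0.02 units after twist [ 0.01 -0.02  0.03]
dibber_mid [([0.228, -0.303, 0.01], 0.63), ([0.286, 0.218, 0.004], 0.6), ([0.423, -0.277, 0.243], 0.56)]
dibber_tip [([0.44, -0.168, 0.243], 0.55), ([0.423, -0.278, 0.245], 0.53), ([0.388, 0.257, 0.006], 0.48)]
dibber_handle [([0.184, 0.178, 0.007], 0.77), ([0.422, -0.276, 0.235], 0.7), ([0.409, -0.384, 0.246], 0.65)]
```

View pics/s2.png

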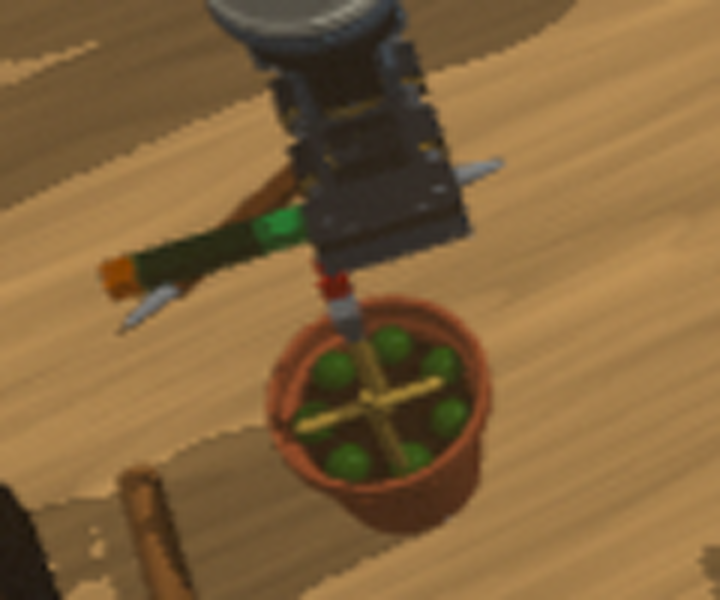

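```bash
python3 -m pendant '[[0,0.01,-0.02,0.03,-0.02],[0,0,0.125,0.217,0],[0,0,0.125,0.217,0],[0,0,0.0625,0.108,0],[0,0,0,0,0]]'
python3 -m pendant '[[0,0,0.0625,0.108,0],[0,0,0.0625,0.108,0],[0,0,0,0,0]]'
python3 -c "
from h import *
go(.4293+.0173,-.2353-.0025,.2381-.0303,-8.3)"
```

```text
t: 12.2
position: [0.4415, -0.2367, 0.2151]
eef_rot: [-2.375, -2.055, 0.0]
contact_force: [0.6, -0.3, -0.2]
finger_gap: 0.173
gripper_force: 30.0
t: 12.58
position: [0.4466, -0.2377, 0.2068]
eef_rot: [2.376, 2.055, 0.0]
contact_force: [1.5, -0.3, 0.4]
finger_gap: 0.173
gripper_force: 30.0
t 12.57 pos [ 0.4466 -0.2377  0.2068] yaw -8.27 tilt [ 0. -0. -1.] F [ 1.5 -0.3  0.4] gap 0.173 gf 30.0
units now [-0.    0.   -0.02] twist 0.0 units after twist [-0.    0.   -0.02]
```

```bash
python3 -m pendant '[[0,0,0.0625,0.108,0],[0,0,0,0,0]]'
python3 -m pendant '[[0,0,0.0625,0.108,0],[0,0,0,0,0]]'
python3 -c "
from h import *
s=bot.get_state();print(s['contact_force'],s['torque'])"
```

```text
t: 12.82
position: [0.4489, -0.238, 0.2026]
eef_rot: [2.376, 2.055, -0.0]
contact_force: [-0.6, -1.3, -0.0]
finger_gap: 0.173
gripper_force: 30.0
t: 13.08
position: [0.4512, -0.2383, 0.1982]
eef_rot: [-2.376, -2.055, 0.0]
contact_force: [-0.3, -0.7, -0.5]
finger_gap: 0.175
gripper_force: 30.0
[-0.25856412 -0.6558454  -0.49783499] [-0.27915133  0.03075504 -0.01956534]
```

```bash
python3 -m pendant '[[0,0,0.025,0.043,0],[0,0,0,0,0]]'
python3 -m pendant '[[0,0,0.0125,0.022,0],[0,0,0,0,0]]'
python3 - <<'E'
from h import *
s=bot.get_state();print(s['contact_force'],s['torque'])
p=optics.read_camera("scene")
save(p,"s3.png",(120,165,200,225),9)
for n in["dibber_mid","dibber_tip","dibber_handle"]:print(n,[(np.round(d["position"],3).tolist(),round(d["conf"],2)) for d in models.mark_of(p,n)[:4]])
E
```

```text
t: 13.32
position: [0.452, -0.2384, 0.1966]
eef_rot: [-2.376, -2.055, 0.001]
contact_force: [-3.4, -0.4, 2.9]
finger_gap: 0.175
gripper_force: 30.0
t: 13.58
position: [0.4525, -0.2385, 0.1959]
eef_rot: [-2.376, -2.055, 0.001]
contact_force: [-4.6, 0.7, 6.4]
finger_gap: 0.176
gripper_force: 30.0
[-4.58216624  0.68768627  6.36114504] [-0.32729552  0.94398453 -0.2180279 ]
dibber_mid [([0.444, -0.28, 0.203], 0.79), ([0.285, 0.217, 0.005], 0.5), ([0.226, -0.306, 0.008], 0.49)]
dibber_tip [([0.387, 0.259, 0.008], 0.63), ([0.273, -0.403, 0.011], 0.55), ([0.461, -0.167, 0.198], 0.52)]
dibber_handle [([0.19, -0.202, 0.006], 0.49), ([0.432, -0.385, 0.206], 0.47), ([0.184, 0.18, 0.01], 0.47)]
```

View pics/s3.png

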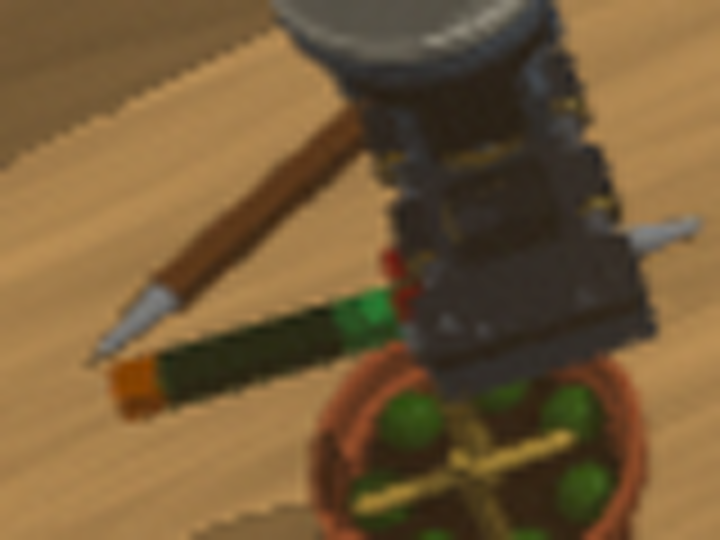

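Force along the clip axis is about 7.8 N, so it is past the seat contact threshold. Release and look.

```bash
python3 -m pendant '[[0.4,0,0,0,0],[0.4,0,0,0,0],[0.4,0,0,0,0],[0.4,0,0,-0.5,0],[0.4,0,0,-1,0],[0.4,0,0,-1,0],[0.4,-0.8,-0.9,0,0],[0.4,-0.9,-0.9,0,0],[0.4,-0.9,0,0,0],[0.4,-0.9,0,0,0],[0.4,0,0,0,0]]'
cat > chk.py <<'E'
from h import *
import sys
p=optics.read_camera("wrist")
if len(sys.argv)>1: save(p,sys.argv[1])
X=cloud(p);C=p["color"].astype(int)
psi=np.radians(-8.3);ux=np.array([np.cos(psi),np.sin(psi)]);uy=np.array([-ux[1],ux[0]])
O=np.array([.452,-.2806])
U=(X[...,:2]-O)@ux;V=(X[...,:2]-O)@uy;Z=X[...,2]-.1905
cx=U*np.cos(np.pi/6)+Z*.5;cz=-U*.5+Z*np.cos(np.pi/6)
near=(abs(cx)<.035)&(cz>-.02)&(cz<.06)&(abs(V)<.13)
g=near&(C[...,1]>1.15*C[...,0])&(C[...,1]>1.15*C[...,2])
og=near&(C[...,0]>1.6*C[...,2])&(C[...,1]>.35*C[...,0])&(V<-.08)
print("green",g.sum(),"orange V",np.percentile(V[og],[2,50,98]).round(4) if og.any() else 0)
for a in np.arange(-.1,.11,.02):
    m=g&(abs(V-a)<.01)
    if m.sum()>20: print("y %.2f"%a,m.sum(),"u",np.percentile(U[m],[3,50,97]).round(4),"z",np.percentile(X[m][:,2],[3,50,97]).round(4),"cx",np.percentile(cx[m],[3,50,97]).round(4),"cz",np.percentile(cz[m],[3,50,97]).round(4))
br=g&(C[...,1]>120)
if br.any():print("bright V",np.percentile(V[br],[1,99]).round(4))
for n in["dibber_mid","dibber_tip","dibber_handle"]:print(n,[(np.round(d["position"],3).tolist(),round(d["conf"],2)) for d in models.mark_of(p,n)[:3]])
s=bot.get_state();print(s["t"],s["position"].round(4),s["contact_force"].round(1))
E
python3 chk.py w3.png
```

```text
t: 15.15
position: [0.361, -0.3688, 0.2956]
eef_rot: [2.378, 2.052, -0.0]
contact_force: [0.3, 0.5, 0.7]
finger_gap: 0.396
gripper_force: 0.0
green 4366 orange V [-0.11   -0.1005 -0.0844]
y -0.10 85 u [-0.0154 -0.0088 -0.0022] z [0.2097 0.2127 0.2147] cx [-0.0035  0.0035  0.0101] cz [0.0213 0.0235 0.0254]
y -0.08 576 u [-0.0155 -0.0089 -0.0021] z [0.2098 0.2124 0.2145] cx [-0.0037  0.0033  0.0099] cz [0.0209 0.0233 0.0254]
y -0.06 618 u [-0.0156 -0.009  -0.0021] z [0.2093 0.2118 0.2141] cx [-0.0039  0.0029  0.0096] cz [0.0204 0.0229 0.0252]
y -0.04 679 u [-0.0158 -0.0088 -0.0018] z [0.2086 0.2115 0.2136] cx [-0.0045  0.0029  0.0096] cz [0.0196 0.0225 0.0248]
y -0.02 748 u [-0.0157 -0.0086 -0.0013] z [0.2077 0.2107 0.2129] cx [-0.0051  0.0027  0.0095] cz [0.0187 0.0218 0.0241]
y 0.00 806 u [-0.0157 -0.009  -0.0015] z [0.1967 0.2101 0.2124] cx [-0.006   0.0021  0.0092] cz [0.0112 0.0214 0.0237]
y 0.02 821 u [-0.0158 -0.0088 -0.0016] z [0.2067 0.2098 0.2119] cx [-0.0055  0.002   0.0089] cz [0.0183 0.0211 0.0233]
y 0.04 33 u [-0.0156 -0.0109 -0.0029] z [0.2064 0.2089 0.2107] cx [-0.0059 -0.0002  0.0075] cz [0.0187 0.0214 0.0231]
bright V [-0.0921  0.0301]
dibber_mid [([0.23, -0.302, 0.005], 0.69), ([0.443, -0.277, 0.203], 0.55)]
dibber_tip [([0.271, -0.404, 0.013], 0.81), ([0.445, -0.28, 0.199], 0.26)]
dibber_handle [([0.192, -0.204, 0.009], 0.96), ([0.428, -0.39, 0.205], 0.77)]
15.35 [ 0.3615 -0.3659  0.2957] [0.9 0.4 0. ]
```

View pics/w3.png

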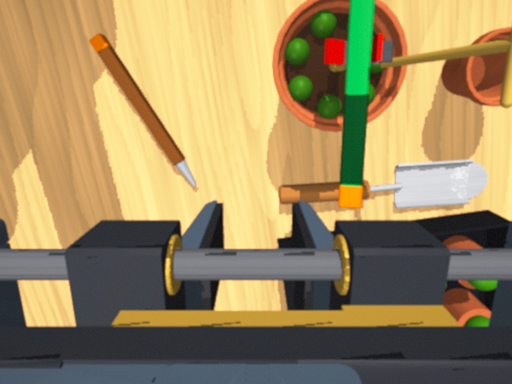

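```bash
cat >> chk.py <<'E'
m=g&(V<-.02)&(V>-.09)
A=np.c_[U[m],V[m],np.ones(m.sum())]
for _ in range(3):
    k=np.linalg.lstsq(A,X[m][:,2],rcond=None)[0]
print("z=",k.round(4),"roll deg",np.degrees(np.arctan(k[0])).round(1))
for lo in np.arange(-.018,.002,.003):
    q=m&(U>lo)&(U<lo+.003)
    if q.sum()>10:print(lo.round(3),q.sum(),np.median(X[q][:,2]-k[1]*V[q]).round(4))
L=near&(C[...,0]>2*C[...,1])&(C[...,0]>90)&(abs(V)<.012);print("lips cx",np.percentile(cx[L],[2,98]).round(4),"cz",np.percentile(cz[L],[2,98]).round(4))
E
python3 chk.py
```

```text
green 4443 orange V [-0.1099 -0.1006 -0.0827]
y -0.10 80 u [-0.0155 -0.009  -0.0021] z [0.2104 0.2124 0.2143] cx [-0.0034  0.0032  0.01  ] cz [0.0214 0.0235 0.0257]
y -0.08 579 u [-0.0155 -0.0087 -0.0021] z [0.2098 0.2124 0.2144] cx [-0.0037  0.0034  0.0099] cz [0.021  0.0233 0.0255]
y -0.06 607 u [-0.0156 -0.0089 -0.0021] z [0.2094 0.2119 0.2141] cx [-0.0039  0.0031  0.0096] cz [0.0206 0.023  0.0251]
y -0.04 661 u [-0.0158 -0.0089 -0.0018] z [0.2088 0.2114 0.2136] cx [-0.0044  0.0028  0.0097] cz [0.0199 0.0225 0.0248]
y -0.02 748 u [-0.0157 -0.0086 -0.0013] z [0.2079 0.2107 0.2129] cx [-0.0049  0.0026  0.0096] cz [0.0188 0.0218 0.0241]
y 0.00 781 u [-0.0157 -0.009  -0.0015] z [0.2053 0.2102 0.2124] cx [-0.006   0.0021  0.0091] cz [0.0173 0.0213 0.0238]
y 0.02 820 u [-0.0158 -0.0088 -0.0015] z [0.2068 0.2098 0.2119] cx [-0.0054  0.002   0.0089] cz [0.0179 0.021  0.0236]
y 0.04 167 u [-0.016  -0.0098 -0.002 ] z [0.2062 0.2093 0.2113] cx [-0.0059  0.0011  0.0084] cz [0.0182 0.021  0.0234]
bright V [-0.092   0.0333]
dibber_mid [([0.231, -0.3, 0.009], 0.6), ([0.448, -0.284, 0.195], 0.54)]
dibber_tip [([0.271, -0.406, 0.011], 0.79), ([0.445, -0.28, 0.198], 0.6), ([0.517, -0.442, 0.003], 0.22)]
dibber_handle [([0.432, -0.391, 0.203], 0.88), ([0.189, -0.202, 0.009], 0.7)]
15.55 [ 0.3616 -0.3661  0.2959] [-0.3 -0.8 -0.6]
z= [ 0.2578 -0.0272  0.2124] roll deg 14.5
-0.018 178 0.2082
-0.015 449 0.2089
-0.012 452 0.2098
-0.009 453 0.2106
-0.006 451 0.2113
-0.003 226 0.2117
lips cx [-0.0191  0.0178] cz [0.0144 0.0298]
```

The wrist view shows the dibber in the clip, lips at (335,50) and (377,47) and the orange end at (350,196). It is centred, but only half rolled into line with the jaws (14.5° of 30°) and about 1.5° off level with the handle high, so it is not fully seated. I'll straddle the clip with the open fingertips and press down on both sides of the front edge.

```bash
python3 -m pendant '[[0.44,0.82,0.43,0,-1],[0.44,0,0,0,-1],[0.44,0,0,0,-1],[0.44,0,0,0,-1],[0.44,0,0,0,-1],[0.44,0,0,0,-1],[0.44,0,0,0,-1],[0.44,0,0,0,-1],[0.44,0,0,0,-1],[0.44,0,0,0,0],[0.44,0,0,0,0]]'
python3 -c "
from h import *
go(.4263,-.2768,.245,81.7)"
```

```text
t: 16.92
position: [0.3832, -0.3365, 0.2958]
eef_rot: [-0.233, -3.133, 0.0]
contact_force: [-0.6, 0.9, 0.1]
finger_gap: 0.443
gripper_force: 0.0
t 16.93 pos [ 0.3832 -0.3365  0.2958] yaw 81.5 tilt [-0. -0. -1.] F [-0.6  0.9  0.1] gap 0.443 gf 0.0
units now [-0.85  1.64  1.27] twist -0.02 units after twist [-0.85  1.63  1.27]
```

```bash
python3 -m pendant '[[0.44,-0.42,0.82,0,-0.02],[0.44,-0.43,0.82,0,0],[0.44,0,0,0.6,0],[0.44,0,0,0.6,0],[0.44,0,0,0.2,0],[0.44,0,0,0.1,0],[0.44,0,0,0,0]]'
python3 -m pendant '[[0.44,0,0,0.1,0],[0.44,0,0,0,0]]'
python3 -m pendant '[[0.44,0,0,0.1,0],[0.44,0,0,0,0]]'
python3 -c "
from h import *
go(.4263,-.2768,.22,81.7)"
```

```text
t: 17.8
position: [0.4263, -0.2769, 0.2362]
eef_rot: [0.222, 3.133, -0.0]
contact_force: [-0.7, 0.5, 0.3]
finger_gap: 0.437
gripper_force: 0.0
t: 18.05
position: [0.4261, -0.2767, 0.2318]
eef_rot: [0.222, 3.134, -0.0]
contact_force: [-0.0, 0.2, 0.3]
finger_gap: 0.443
gripper_force: 0.0
t: 18.3
position: [0.426, -0.2765, 0.2275]
eef_rot: [-0.221, -3.133, -0.0]
contact_force: [-0.4, 0.2, -0.3]
finger_gap: 0.442
gripper_force: 0.0
t 18.3 pos [ 0.426  -0.2765  0.2275] yaw 81.92 tilt [-0.  0. -1.] F [-0.4  0.2 -0.3] gap 0.442 gf 0.0
units now [-0.01 -0.01  0.19] twist 0.02 units after twist [-0.01 -0.01  0.19]
```

```bash
python3 -m pendant '[[0.44,0,0,0.05,0],[0.44,0,0,0,0]]'
python3 -m pendant '[[0.44,0,0,0.05,0],[0.44,0,0,0,0]]'
python3 -m pendant '[[0.44,0,0,0.05,0],[0.44,0,0,0,0]]'
```

```text
t: 18.55
position: [0.426, -0.2766, 0.2256]
eef_rot: [-0.221, -3.133, -0.0]
contact_force: [-0.9, -0.9, 0.3]
finger_gap: 0.441
gripper_force: 0.5
t: 18.8
position: [0.426, -0.2766, 0.2236]
eef_rot: [-0.221, -3.133, -0.0]
contact_force: [-2.5, 0.6, 1.6]
finger_gap: 0.439
gripper_force: 1.2
t: 19.05
position: [0.4262, -0.2767, 0.2217]
eef_rot: [0.221, 3.134, -0.0]
contact_force: [-0.4, -0.6, 2.5]
finger_gap: 0.438
gripper_force: 1.2
```

```bash
python3 -m pendant '[[0.44,0,0,0.03,0],[0.44,0,0,0,0]]'
python3 -m pendant '[[0.44,0,0,0.03,0],[0.44,0,0,0,0]]'
python3 -m pendant '[[0.44,0,0,0.03,0],[0.44,0,0,0,0]]'
```

```text
t: 19.3
position: [0.4263, -0.2767, 0.2206]
eef_rot: [0.221, 3.133, -0.0]
contact_force: [-1.1, -0.3, 4.8]
finger_gap: 0.438
gripper_force: 2.0
t: 19.55
position: [0.4264, -0.2768, 0.22]
eef_rot: [0.221, 3.133, -0.001]
contact_force: [-3.7, 2.3, 14.4]
finger_gap: 0.44
gripper_force: 7.1
t: 19.8
position: [0.4264, -0.2769, 0.2195]
eef_rot: [0.221, 3.132, -0.002]
contact_force: [-8.1, 4.3, 27.6]
finger_gap: 0.442
gripper_force: 13.8
```

```bash
python3 -m pendant '[[0.44,0,0,-0.5,0],[0.44,0,0,-0.7,0],[0.44,0,0,-0.8,0],[0.44,0.4,-0.5,0,1],[0.44,0,0,0,1],[0.44,0,0,0,1],[0.44,0,0,0,1],[0.44,0,0,0,1],[0.44,0,0,0,1],[0.44,0,0,0,1],[0.44,0,0,0,1],[0.44,0,0,0,1]]'
python3 -m pendant '[[0.44,-0.9,-0.5,0,0],[0.44,-0.9,-0.5,0,0],[0.44,0,0,0,0]]'
python3 chk.py w4.png
```

```text
t: 21.3
position: [0.4076, -0.2941, 0.298]
eef_rot: [-2.378, -2.053, -0.0]
contact_force: [-0.1, -0.3, 0.4]
finger_gap: 0.439
gripper_force: 0.0
t: 21.68
position: [0.3566, -0.3615, 0.2979]
eef_rot: [2.375, 2.056, -0.0]
contact_force: [1.1, -0.0, 0.0]
finger_gap: 0.44
gripper_force: 0.0
green 4732 orange V [-0.1099 -0.1006 -0.0829]
y -0.10 86 u [-0.0134 -0.0069  0.001 ] z [0.2014 0.205  0.2086] cx [-0.006   0.0014  0.0086] cz [0.0132 0.0161 0.0172]
y -0.08 592 u [-0.0138 -0.0068  0.0016] z [0.2008 0.2051 0.2087] cx [-0.0066  0.0017  0.0086] cz [0.0112 0.0161 0.0175]
y -0.06 629 u [-0.014  -0.007   0.0017] z [0.201  0.205  0.2084] cx [-0.0067  0.0015  0.0083] cz [0.0109 0.0163 0.0177]
y -0.04 681 u [-0.0145 -0.0073  0.0015] z [0.2005 0.2049 0.2085] cx [-0.0074  0.001   0.008 ] cz [0.0111 0.0163 0.0179]
y -0.02 766 u [-0.0144 -0.007   0.0037] z [0.1988 0.2044 0.2081] cx [-0.0076  0.0014  0.0076] cz [0.0056 0.0161 0.0176]
y 0.00 716 u [-0.0148 -0.0083 -0.0011] z [0.2    0.2046 0.208 ] cx [-0.0079 -0.      0.0071] cz [0.0142 0.0163 0.0177]
y 0.02 857 u [-0.0151 -0.0077  0.0025] z [0.1991 0.2043 0.208 ] cx [-0.0081  0.0006  0.007 ] cz [0.0069 0.0163 0.0179]
y 0.04 405 u [-0.0153 -0.0086  0.0017] z [0.1995 0.2042 0.2081] cx [-0.0085 -0.0003  0.0067] cz [0.0082 0.0165 0.018 ]
bright V [-0.092   0.0387]
dibber_mid [([0.232, -0.3, 0.007], 0.78), ([0.445, -0.28, 0.202], 0.59)]
dibber_tip [([0.272, -0.407, 0.013], 0.66)]
dibber_handle [([0.19, -0.204, 0.009], 0.83), ([0.435, -0.39, 0.197], 0.74)]
21.875 [ 0.3582 -0.3592  0.2981] [-0.4  0.1  0.7]
z= [ 0.3252 -0.009   0.2066] roll deg 18.0
-0.015 385 0.2012
-0.012 450 0.2028
-0.009 454 0.2046
-0.006 471 0.2064
-0.003 343 0.2072
-0.0 157 0.2038
lips cx [-0.0183  0.0169] cz [0.0147 0.0296]
```

View pics/w4.png

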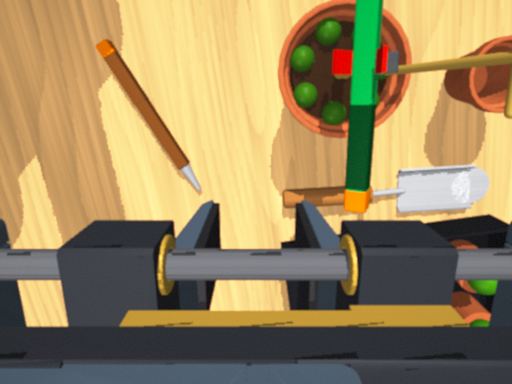

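The dibber now lies flat between the jaws: roll 30°, top at 16 mm above the seat, level to 0.3°, orange end at (357,200), 110 mm from the clip. Next I take it by the handle half.

```bash
python3 -m pendant '[[0.44,0.54,0.97,0,0],[0.44,0.54,0.97,0,0],[0.44,0,0,0.9,0],[0.44,0,0,0.9,0],[0.44,0,0,0.7,0],[0.44,0,0,0.08,0],[0.44,0,0,0,0]]'
python3 -c "
from h import *
go(.4411,-.3275,.195,-8.3)"
```

```text
t: 22.75
position: [0.4412, -0.3278, 0.1957]
eef_rot: [2.371, 2.06, 0.0]
contact_force: [-0.1, -0.4, 0.7]
finger_gap: 0.438
gripper_force: 0.0
t 22.75 pos [ 0.4412 -0.3278  0.1957] yaw -8.04 tilt [ 0.001 -0.    -1.   ] F [-0.1 -0.4  0.7] gap 0.438 gf 0.0
units now [ 0.01 -0.    0.02] twist 0.03 units after twist [ 0.01 -0.    0.02]
```

```bash
python3 -m pendant '[[0,0,0,0.02,0.03],[0,0,0,0,0],[0,0,0,0,0],[0,0,0,0,0],[0,0,0,0,0]]'
python3 -c "
from h import *
go(.4411,-.3275,.195,-8.3)"
```

```text
t: 23.38
position: [0.4407, -0.3282, 0.1944]
eef_rot: [2.378, 2.053, -0.0]
contact_force: [-1.6, -1.1, 4.3]
finger_gap: 0.221
gripper_force: 30.0
t 23.38 pos [ 0.4407 -0.3282  0.1944] yaw -8.38 tilt [ 0. -0. -1.] F [-1.6 -1.1  4.3] gap 0.221 gf 30.0
units now [ 0.02  0.01 -0.02] twist -0.01 units after twist [ 0.02  0.01 -0.02]
```

```bash
python3 -m pendant '[[0,0,-0.0625,-0.108,0],[0,0,-0.0625,-0.108,0],[0,0,0,0,0]]'
python3 -m pendant '[[0,0,-0.0625,-0.108,0],[0,0,-0.0625,-0.108,0],[0,0,-0.125,-0.217,0],[0,0,-0.125,-0.217,0],[0,0,-0.25,-0.433,0],[0,0,0,-0.5,0],[0,0,0,0,0]]'
python3 - <<'E'
from h import *
p=optics.read_camera("wrist");X=cloud(p);C=p["color"].astype(int);s=bot.get_state();z0=s["position"]
g=(C[...,1]>1.15*C[...,0])&(C[...,1]>1.15*C[...,2])&(abs(X[...,2]-z0[2])<.04)&(np.hypot(X[...,0]-z0[0],X[...,1]-z0[1])<.15)
P=X[g]-z0;psi=np.radians(-8.3);U=P[:,:2]@[np.cos(psi),np.sin(psi)];V=P[:,:2]@[-np.sin(psi),np.cos(psi)]
k=np.linalg.lstsq(np.c_[U,V,np.ones(len(U))],P[:,2],rcond=None)[0];print(len(P),k,np.percentile(V,[1,99]),np.percentile(U,[2,50,98]),np.percentile(P[:,2],[5,50,95]))
print([(np.round(d["position"],3).tolist(),round(d["conf"],2)) for d in models.mark_of(p,"dibber_tip")[:3]])
print(z0,s["finger_gap"]);save(p,"w5.png")
E
```

```text
t: 23.75
position: [0.4356, -0.3272, 0.2031]
eef_rot: [2.378, 2.053, 0.0]
contact_force: [0.9, 0.5, -0.5]
finger_gap: 0.215
gripper_force: 29.9
t: 24.62
position: [0.4111, -0.3242, 0.2681]
eef_rot: [2.375, 2.051, 0.0]
contact_force: [-0.2, -0.1, -1.2]
finger_gap: 0.219
gripper_force: 29.9
12312 [-0.04977994 -0.00212011  0.01015705] [-0.02935698  0.10642376] [-9.42093864e-03  2.17785889e-05  9.70685520e-03] [0.00438835 0.01039198 0.01386358]
[([0.271, -0.408, 0.012], 0.82)]
[ 0.41088793 -0.32381001  0.26702501] 0.22142091423137367
```

View pics/w5.png

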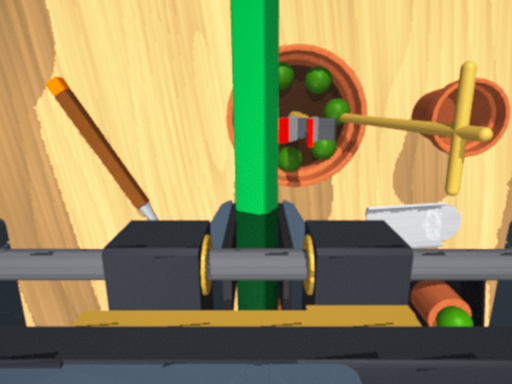

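The dibber is out of the clip, held by the handle at (257,265), still a little rolled in the pads (gap 20 mm). It will settle flat on the bay floor. Move to in front of the bay and turn it point inward.

```bash
python3 -m pendant '[[0,0.815,-0.043,0,0],[0,0.815,-0.043,0,0],[0,0.815,-0.043,0,0],[0,0.815,-0.043,0,0],[0,0.815,-0.043,0,0],[0,0.815,-0.043,0,0],[0,0.815,-0.043,0,0],[0,0.815,-0.043,0,0],[0,0.815,-0.043,0,0],[0,0.815,-0.043,0,0],[0,0,0,0,1],[0,0,0,0,1]]'
python3 -m pendant '[[0,0,0,0,1],[0,0,0,0,1],[0,0,0,0,1],[0,0,0,0,1],[0,0,0,0,1],[0,0,0,0,1],[0,0,0,0,1],[0,0,0,0,0],[0,0,0,0,0]]'
python3 -c "
from h import *
go(.4407,.0012,.10,-98.3)"
```

```text
t: 26.22
position: [0.441, 0.0019, 0.2654]
eef_rot: [-2.701, -1.603, 0.002]
contact_force: [-0.2, 0.3, -0.7]
finger_gap: 0.221
gripper_force: 29.9
t: 27.35
position: [0.4412, 0.0014, 0.2658]
eef_rot: [-3.134, 0.223, 0.001]
contact_force: [-0.2, -0.1, 0.4]
finger_gap: 0.219
gripper_force: 30.0
t 27.35 pos [0.4412 0.0014 0.2658] yaw -98.13 tilt [-0.001  0.    -1.   ] F [-0.2 -0.1  0.4] gap 0.219 gf 30.0
units now [-0.01  0.01  4.15] twist 0.02 units after twist [-0.01  0.01  4.15]
```

```bash
python3 -m pendant '[[0,-0.4,0,0.8,0.02],[0,0,0,0.8,0],[0,0,0,0.8,0],[0,0,0,0.8,0],[0,0,0,0.8,0],[0,0,0,0.1,0],[0,0,0,0,0]]'
python3 - <<'E'
from h import *
p=optics.read_camera("wrist");X=cloud(p);C=p["color"].astype(int);s=bot.get_state();z0=s["position"]
g=(C[...,1]>1.3*C[...,0])&(C[...,1]>1.15*C[...,2])&(abs(X[...,2]-z0[2])<.04)&(np.hypot(X[...,0]-z0[0],X[...,1]-z0[1])<.2)
P=X[g];psi=np.radians(-8.2);e=np.array([np.cos(psi),np.sin(psi)]);n=np.array([-e[1],e[0]]);D=P[:,:2]-[.6227,.0456];U=D@e;V=D@n
for a in np.arange(-.25,0,.02):
    m=abs(U-a)<.01
    if m.sum()>30:print(a.round(2),m.sum(),"y",np.percentile(V[m],[3,50,97]).round(4),"z",np.percentile(P[m][:,2],[3,50,97]).round(4))
print("end of green U",np.percentile(U,99.5))
k=(abs(X[...,2]-.077)<.008)&(abs(X[...,0]-.65)<.1)&(abs(X[...,1]-.02)<.12);print("roof front U,",k.sum(),np.percentile(((X[k][:,:2]-[.6227,.0456])@e),1))
F=models.mark_of(p,"dibber_tip");print([(np.round(d["position"],3).tolist(),round(d["conf"],2)) for d in F[:3]])
for nn in("fork","tweezers"):print(nn,[(np.round(d["position"],3).tolist(),round(d["conf"],2)) for d in models.mark_of(p,nn)[:2]])
save(p,"w6.png");go(.5645,-.0167,.043,-98.2)
E
```

```text
t: 28.22
position: [0.4258, 0.0037, 0.1026]
eef_rot: [3.133, -0.233, 0.0]
contact_force: [0.8, -0.3, -0.3]
finger_gap: 0.222
gripper_force: 29.9
-0.23 41 y [-0.0783 -0.0766 -0.0601] z [0.1062 0.1088 0.1112]
-0.21 1054 y [-0.0782 -0.0692 -0.0603] z [0.1068 0.1126 0.1158]
-0.19 590 y [-0.0791 -0.0693 -0.0597] z [0.1046 0.1115 0.1156]
-0.17 1778 y [-0.0787 -0.069  -0.0596] z [0.1047 0.1119 0.1157]
-0.15 1849 y [-0.078  -0.069  -0.0601] z [0.106  0.112  0.1155]
-0.13 2089 y [-0.078  -0.0688 -0.0599] z [0.1057 0.112  0.1155]
-0.11 2295 y [-0.0778 -0.0689 -0.0598] z [0.106  0.112  0.1157]
-0.09 2404 y [-0.0777 -0.0686 -0.0598] z [0.1059 0.112  0.1157]
end of green U -0.0814545889326565Traceback (most recent call last):
  File "<stdin>", line 9, in <module>
    return _quantile_unchecked(
        a, q, axis, out, overwrite_input, method, keepdims, weights)
    return _ureduce(a,
                    func=_quantile_ureduce_func,
    ...<5 lines>...
                    overwrite_input=overwrite_input,
                    method=method)
    r = func(a, **kwargs)
    result = _quantile(arr,
                       quantiles=q,
    ...<2 lines>...
                       out=out,
                       weights=wgt)
    slices_having_nans = np.isnan(arr[-1, ...])
                                  ~~~^^^^^^^^^
IndexError: index -1 is out of bounds for axis 0 with size 0
```

Held level and parallel to the bay, lateral -69 mm. Tip is about 30 mm in front of the roof. Lower and slide in.

```bash
python3 -m pendant '[[0,0,0,0.7,0],[0,0,0,0.6,0],[0,0,0,0.19,0],[0,0,0,0,0],[0,0.5,0,0,0],[0,0.6,0,0,0],[0,0.6,0,0,0],[0,0.6,0,0,0],[0,0.6,0,0,0],[0,0.6,0,0,0],[0,0,0,0,0],[0,0,0,0,0]]'
python3 -c "
from h import *
go(.5645,-.0167,.037,-98.2)"
```

```text
t: 29.78
position: [0.5636, -0.017, 0.0433]
eef_rot: [3.133, -0.235, 0.0]
contact_force: [-0.8, -0.2, -0.3]
finger_gap: 0.22
gripper_force: 29.9
t 29.77 pos [ 0.5636 -0.017   0.0433] yaw -98.57 tilt [ 0. -0. -1.] F [-0.8 -0.2 -0.3] gap 0.22 gf 29.9
units now [ 0.02 -0.01  0.16] twist -0.04 units after twist [ 0.02 -0.01  0.16]
```

```bash
python3 -m pendant '[[0,0.02,0,0.12,-0.04],[0,0,0,0,0]]'
python3 -m pendant '[[0,0,0,0.05,0],[0,0,0,0,0]]'
python3 -c "
from h import *
s=bot.get_state();print(s['contact_force'],s['torque'],s['finger_gap'])"
```

```text
t: 30.02
position: [0.5642, -0.0171, 0.0377]
eef_rot: [-3.134, 0.223, 0.001]
contact_force: [-2.9, 0.7, 6.4]
finger_gap: 0.22
gripper_force: 30.0
t: 30.28
position: [0.5641, -0.0173, 0.0359]
eef_rot: [3.133, -0.224, -0.001]
contact_force: [-4.9, -1.7, 9.4]
finger_gap: 0.214
gripper_force: 30.0
[-4.89799268 -1.66136418  9.4102389 ] [-0.1931857   0.61658678 -0.03207362] 0.21353264529608743
```

```bash
python3 -m pendant '[[0,0,0,0.02,0],[0.25,0,0,0,0],[0.3,0,0,0,0],[0.4,0,0,0,0],[0.4,0,0,0,0],[0.4,0,0,-0.3,0],[0.4,0,0,-0.8,0],[0.4,0,0,-1,0],[0.4,0,0,-1,0],[0.4,-0.9,0,-1,0],[0.4,-0.9,0,0,0],[0.4,0,0,0,0]]'
python3 - <<'E'
from h import *
p=optics.read_camera("top");save(p,"t6.png",(200,140,320,220),5)
w=optics.read_camera("wrist");psi=np.radians(-8.2);e=np.array([np.cos(psi),np.sin(psi)]);n=np.array([-e[1],e[0]])
for k,q in(("t",p),("w",w)):
    X=cloud(q);C=q["color"].astype(int);D=X[...,:2]-[.6227,.0456];U=D@e;V=D@n
    m=(abs(V+.07)<.028)&(U<-.002)&(U>-.14)&(X[...,2]>.036)&(X[...,2]<.06)
    print(k,m.sum())
    for a in np.arange(-.12,.01,.02):
        h=m&(abs(U-a)<.01)
        if h.sum()>8:print(a.round(2),h.sum(),"y",np.percentile(V[h],[5,50,95]).round(4),"z",np.percentile(X[h][:,2],[5,50,95]).round(4))
    print("out end U",np.percentile(U[m],[.5,2]) if m.any() else 0)
for nn in("fork","tweezers","dibber_handle","dibber_mid"):print(nn,[(np.round(d["position"],3).tolist(),round(d["conf"],2)) for d in models.mark_of(p,nn)[:4]])
s=bot.get_state();print(s["t"],s["position"])
E
```

```text
t: 31.78
position: [0.4915, -0.0066, 0.2001]
eef_rot: [-3.134, 0.224, -0.0]
contact_force: [1.0, 0.1, 0.0]
finger_gap: 0.399
gripper_force: 0.0
t 5
out end U [-0.1026856  -0.10260277]
w 2300
-0.1 380 y [-0.0803 -0.0724 -0.0646] z [0.0456 0.0469 0.0481]
-0.08 407 y [-0.0801 -0.072  -0.0647] z [0.0455 0.047  0.0482]
-0.06 436 y [-0.0807 -0.0728 -0.0648] z [0.0455 0.0469 0.048 ]
-0.04 422 y [-0.0806 -0.0736 -0.0657] z [0.0455 0.0469 0.0482]
-0.02 470 y [-0.0806 -0.0736 -0.0662] z [0.0448 0.0466 0.0479]
0.0 180 y [-0.0811 -0.0739 -0.0667] z [0.0455 0.0468 0.048 ]
out end U [-0.10952976 -0.10767593]
fork []
tweezers []
dibber_handle [([0.189, -0.206, 0.004], 0.57)]
dibber_mid [([0.228, -0.305, 0.008], 0.74), ([0.498, 0.436, -0.001], 0.53), ([0.291, 0.22, 0.009], 0.49)]
32.075 [ 0.49422642 -0.00714156  0.19877773]
```

View pics/t6.png

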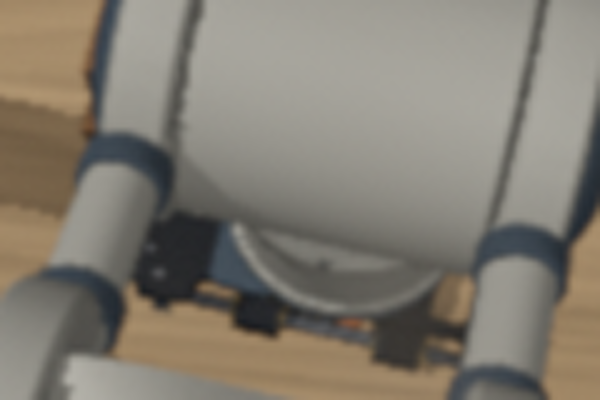

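The top view is blocked by the arm. The wrist depth shows the dibber flat on the floor (top at z = 0.047), level, 3 mm off the bay centre, with the handle end 109 mm in front of the roof. Hand in.

```bash
python3 - <<'E'
from h import *
p=optics.read_camera("scene")
for n in["jar","trowel","seedling_pot","mister","tin","fork","tweezers"]:print(n,[(np.round(d["position"],3).tolist(),round(d["conf"],2)) for d in models.mark_of(p,n)[:1]])
print(order.job_done())
E
```

```text
jar [([0.488, 0.304, -0.001], 0.7)]
trowel [([0.516, -0.446, 0.004], 0.57)]
seedling_pot [([0.637, -0.308, 0.002], 0.66)]
mister [([0.619, 0.289, 0.001], 0.9)]
tin [([0.495, 0.44, -0.002], 0.57)]
fork [([0.627, 0.047, 0.03], 0.6)]
tweezers [([0.632, 0.115, 0.026], 0.48)]
the job is handed in; nothing more can be done
None
```

The job is done and handed in at about 32 s: the dibber was seated in the clip, let go, taken again by its handle half, and laid flat in the free bay point first with its handle end 109 mm out, though it took a second press with the open fingertips to seat it fully and level; the other things measured where they started.

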